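# Empty the loaded tins in the luthier's workshop

### The job

Three closed parts tins stand on the plywood board and look alike; some are loaded with a heavy brass rod, the rest hold only a light wooden plug, and the weight when lifted tells which. Lift them to find out, and tip out only the brass-loaded ones over the wooden tray, so that all the brass and no wooden plug lies in the tray; never tip a tin anywhere else. Finish with all three tins standing upright on the board again, and leave the flask, the wood block and the mallet alone.

Things in the scene. Friction and masses are not known exactly. Their poses are not given: they have to be found in the camera images.
- tin_a: one of three outwardly identical closed sheet-steel tins, 100 (x) x 60 (y) x 75 mm high without its handle, standing on the board. Origin at the centre of its underside, z up; its mouth faces its own -x, roughly towards the robot. With only a wooden plug inside it weighs about 2.9 N in all, with a brass rod inside 4.6 to 5.8 N. Any tin may hold either.
- tin_b: one of three outwardly identical closed sheet-steel tins, 100 (x) x 60 (y) x 75 mm high without its handle, standing on the board. Origin at the centre of its underside, z up; its mouth faces its own -x, roughly towards the robot. With only a wooden plug inside it weighs about 2.9 N in all, with a brass rod inside 4.6 to 5.8 N. Any tin may hold either.
- tin_c: one of three outwardly identical closed sheet-steel tins, 100 (x) x 60 (y) x 75 mm high without its handle, standing on the board. Origin at the centre of its underside, z up; its mouth faces its own -x, roughly towards the robot. With only a wooden plug inside it weighs about 2.9 N in all, with a brass rod inside 4.6 to 5.8 N. Any tin may hold either.
- tin_a_bar (a point): middle of this tin's handle: a straight dark wooden bar along the tin's y, 16 mm thick (x) by 20 mm high (z), straight above the tin's origin and 110 mm above its underside, with 25 mm of free space below it; 44 mm of its length is free between the two posts.
- tin_b_bar (a point): middle of this tin's handle: a straight dark wooden bar along the tin's y, 16 mm thick (x) by 20 mm high (z), straight above the tin's origin and 110 mm above its underside, with 25 mm of free space below it; 44 mm of its length is free between the two posts.
- tin_c_bar (a point): middle of this tin's handle: a straight dark wooden bar along the tin's y, 16 mm thick (x) by 20 mm high (z), straight above the tin's origin and 110 mm above its underside, with 25 mm of free space below it; 44 mm of its length is free between the two posts.
- tin_a_mouth (a point): middle of the sill of this tin's mouth, 50 mm ahead of the origin along -x and 21 mm above the underside. A flap hinged at the top covers the mouth and swings freely outward when the tin is tipped. The floor inside rises to the sill as a 22 degree ramp: the rod or plug rolls out by itself when the tin is tipped mouth-down by 40 degrees or more (45 to 55 is ample).
- tin_b_mouth (a point): middle of the sill of this tin's mouth, 50 mm ahead of the origin along -x and 21 mm above the underside. A flap hinged at the top covers the mouth and swings freely outward when the tin is tipped. The floor inside rises to the sill as a 22 degree ramp: the rod or plug rolls out by itself when the tin is tipped mouth-down by 40 degrees or more (45 to 55 is ample).
- tin_c_mouth (a point): middle of the sill of this tin's mouth, 50 mm ahead of the origin along -x and 21 mm above the underside. A flap hinged at the top covers the mouth and swings freely outward when the tin is tipped. The floor inside rises to the sill as a 22 degree ramp: the rod or plug rolls out by itself when the tin is tipped mouth-down by 40 degrees or more (45 to 55 is ample).
- board: plywood board lying on the bench, fixed, 190 (x) x 370 (y) x 12 mm thick; origin at the centre of its underside, on the bench top. The tins stand on it in a row along its y, about 110 mm apart. It lies to the left or to the right of the robot's middle line, the tray on the other side.
- tray: open wooden sorting tray, fixed, 240 x 240 mm outside, walls 50 mm high and 8 mm thick; origin at the centre of its underside, on the bench top. Empty at the start. The brass rods (30 mm diameter, 42 mm long, 0.23 to 0.33 kg each) belong in it; the wooden plugs (same size, 0.04 kg) do not.
- flask: orange drinking flask standing on the bench beyond the work, 68 mm diameter, 200 mm high; origin at the centre of its underside. Leave it alone.
- block: pale wood block lying on the bench, 50 x 110 x 45 mm; origin at the centre of its underside. Leave it alone.
- mallet: wooden mallet lying on the bench, head 60 mm diameter and 100 mm long (along its y), handle along its -x, 170 mm from the head's axis to its end; origin under the head's middle. Leave it alone.

How it is judged:
By the outcome, as a careful person would: the job done as asked, in the order asked, and still so for the second after the job is handed in, with the robot touching nothing.
It also fails if it takes over 72 s, if anything falls off the work surface, if the arm or the gripper's body presses on something with over 40 N, if the wrist force passes 120 N, or if a joint passes its speed limit or range.

### The arm

A 6-joint arm with a two-finger parallel gripper is mounted at the origin on the work surface. World frame = base frame: x ahead of the robot, y to its left, z up, the work surface at z = 0. Lengths are in m, angles in rad, forces in N, time in s.
With the tool pointing down it reaches from about 0.225 to 0.725 m from the base axis. Payload 3.1 kg.
Tool frame: the origin (TCP) lies at the very end of the fingers, on their centre line; the grasp point (between the pads) lies 19 mm behind it; z points along the fingers, y is the line along which they close (so a half turn about z gives the same grasp; the last joint's range is limited). The gripper opens to 85 mm and grips with 20 to 120 N. Pads are 22 mm wide; open, the fingers measure 114 mm over their backs; the gripper's body (76 mm by 85 mm) begins 54 mm behind the grasp point. The pads swing forward as they close: fully open they stand 13 mm farther back than shut.
Start: joints at [1.063, 0.048, 0.099, 1.622, 0, 1.443], TCP at [0.195, 0.488, 0.231] pointing down, gripper open.
Joint ranges: [-2.91, 2.91], [-0.99, 1.94], [-1.21, 1.42], [-2.12, 2.29], [-1.49, 1.47], [-3.14, 3.14]. Speed limits (rad/s): [2.79, 2.79, 3.14, 3.14, 3.14, 3.14].

### API

Orientations are given as a rotation vector (axis times angle).
In Python, from rig import telemetry, vision, manip gives the robot as it stands. The module is installed in compiled form; this text tells all that it offers.
- The arm moves only by the shell command python3 -m creep 'ROWS' [OPENING]. ROWS is JSON, a list of rows, each an object of numbers: "tx", "ty", "tz": the shift along the tool's x, y, z in cm; "rx", "ry", "rz": the turn, a rotation vector about the tool's x, y, z in rad. In form: [{"tx": .., "ty": .., "tz": .., "rx": .., "ry": .., "rz": ..}, ...]. A call has 1 to 12 rows; each row shifts and turns the commanded pose from where the row before left it, along the tool's axes as they then stand; what a row does not reach is not made up. A row lasts 1/12 s, in which the tool goes at most 41.7 mm and 7.16 degrees, less where a joint would pass 70% of its speed; a pose out of reach is approached as far as the arm can. A call with a gripper value outside its range is refused whole. OPENING is the opening, from -1 (shut) to 1 (fully open), so that 0 is half open, set as the call begins (- or left out, the last holds). The fingers move at their own pace and stop on an object; the grip force is fixed at half the most. Time passes only in rows, so rows that do not move let the fingers close. It gives the time, the measured TCP pose, the force, the opening and the grip force at its end, in the units of the state.
- telemetry.sense(): the state, without advancing time (a new reading comes with each control period).
- vision.read_camera(name): name is "side" or "top" or "wrist"; returns a dict with "frame" (420x560x3 uint8, blue, green, red), "z_map" (420x560 float32, m along the optical axis (not along the pixel's ray), 0 where there is no reading), "intrinsics" (3x3 intrinsics, pixels), "pose" (4x4, takes a point from camera to world coordinates); the wrist camera has in their place "mount" (4x4, takes a point from camera to tool coordinates, whose origin is the TCP and whose axes are the flange's). Camera axes: x right, y down, z forward; pixel columns grow to the right and rows downward; lengths in m; the calibration is good to about 2 mm. A picture is of the moment at which its call begins: read the wrist's pose just before it.
- manip.close_job(): hands the job in; it is judged then, once.
The state is a dict: "time": time; "joint_pos": joint angles; "dq": joint speeds; "effort": joint torques, N m; "position": TCP position; "ee_rot": TCP orientation; "force": force on the tool from outside, world axes, zero at the start; "moment": the same for the moment, N m; "gripper_width": finger opening in m; "grip_force": force on a finger pad.
Only numpy, scipy, OpenCV 4.12 (cv2) and the standard library are available. Lean on these libraries where they do the work, as an engineer would, in place of code of your own. Each camera call takes 0.05 s, during which the arm holds its last target. There are 200 camera calls.

## Working session

There is one attempt and no reset: what is moved stays moved. The work goes in short steps, Python scripts to look and compute and a shell command to move; the robot and the scene stay as the last step left them, time stands still between calls to the robot, and variables do not carry over. Pictures are saved under pics/ and viewed, at most 10 in all, crops included, and the job is handed in when it is done.

```bash
mkdir -p pics; ls; python3 - <<'E'
from rig import telemetry, vision
import cv2,numpy as np,pickle
s=telemetry.sense();print(s)
for n in("top","side"):
    c=vision.read_camera(n);cv2.imwrite(f"pics/{n}0.png",c["frame"]);pickle.dump(c,open(n+".pkl","wb"));print(n,c["intrinsics"],c["pose"])
E
```

```text
pics
{'time': 0.0, 'joint_pos': array([ 1.06322951e+00,  4.87140094e-02,  9.75725680e-02,  1.62201955e+00,
       -1.61898588e-05,  1.44299136e+00]), 'dq': array([ 0.00166772, -0.00160336, -0.00133111,  0.00204083,  0.00121846,
        0.00127944]), 'effort': array([ 2.97728502e-04, -3.38782525e+01,  3.20013964e+01,  2.03116582e-02,
        1.73077774e-05, -7.13305511e-06]), 'position': array([0.19432813, 0.48703411, 0.23012363]), 'ee_rot': array([-0.59281345, -3.0844157 ,  0.00353566]), 'force': array([ 0.2863195 ,  0.06444375, -0.75403751]), 'moment': array([-0.01713712,  0.05375018, -0.00484888]), 'grip_force': 0.0, 'gripper_width': 0.08557124182045353}
top [[404.15327185   0.         278.95608695]
 [  0.         404.15327185 198.28440911]
 [  0.           0.           1.        ]] [[ 4.33631228e-02 -9.77860957e-01  2.04713432e-01  3.42039939e-01]
 [-9.99059339e-01 -4.23863961e-02  9.15587672e-03 -2.62690329e-02]
 [-2.76109741e-04 -2.04917894e-01 -9.78779128e-01  1.22826007e+00]
 [ 0.00000000e+00  0.00000000e+00  0.00000000e+00  1.00000000e+00]]
side [[404.81346733   0.         280.28135239]
 [  0.         404.81346733 205.33166776]
 [  0.           0.           1.        ]] [[ 6.69352654e-01 -4.47369859e-01  5.93150263e-01 -3.61503079e-03]
 [-7.42944718e-01 -4.03500025e-01  5.34060742e-01 -5.60005104e-01]
 [ 4.13466983e-04 -7.98152829e-01 -6.02454886e-01  6.83441249e-01]
 [ 0.00000000e+00  0.00000000e+00  0.00000000e+00  1.00000000e+00]]
```

View pics/top0.png

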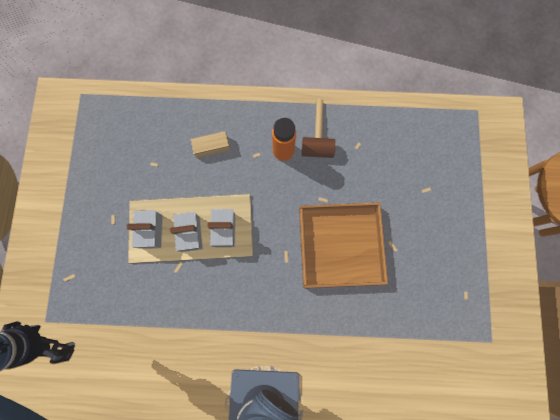

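View pics/side0.png

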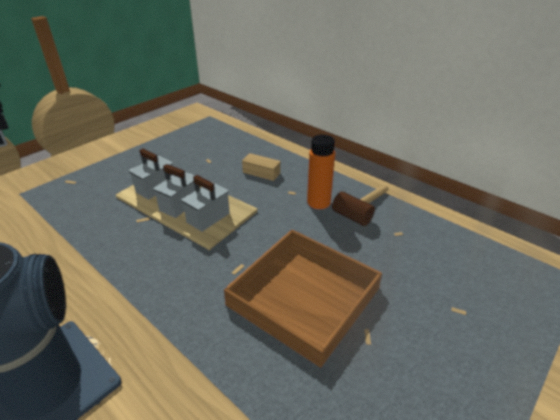

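The top view shows three tins on the board at left, with bars near px (140,226), (183,230) and (220,226). The tray is centred at (343,246), the flask at (284,140), and the mallet and block lie beyond.

```bash
python3 - <<'E'
import pickle,cv2,numpy as np
c=pickle.load(open("top.pkl","rb"));K=c["intrinsics"];T=c["pose"];z=c["z_map"];f=c["frame"].astype(int)
v,u=np.mgrid[:420,:560];P=np.stack([(u-K[0,2])/K[0,0]*z,(v-K[1,2])/K[1,1]*z,z],-1)@T[:3,:3].T+T[:3,3]
Z=P[...,2]
print("board z",np.median(Z[255:258,150:240]),"tray floor",np.median(Z[230:260,330:360]))
roi=np.zeros_like(Z,bool);roi[200:262,122:256]=1
def clus(m,nm):
    n,l,s,_=cv2.connectedComponentsWithStats(m.astype(np.uint8))
    for i in range(1,n):
        if s[i,4]<12: continue
        q=P[l==i]; (cx,cy),(w,h),a=cv2.minAreaRect((q[:,:2]*1000).astype(np.float32))
        d=q[:,:2]-q[:,:2].mean(0);V=np.linalg.svd(d)[2][0] if 0 else np.linalg.svd(d,full_matrices=False)[2][0]
        print(nm,s[i],"rect",round(cx),round(cy),round(w),round(h),round(a),"axis",V.round(3),"med",np.median(q,0).round(4),"mean",q.mean(0).round(4))
clus(roi&(Z>.118)&(Z<.15),"bar")
clus(roi&(Z>.07)&(Z<.1),"roof")
r2=np.zeros_like(Z,bool);r2[190:300,290:395]=1
clus(r2&(Z>.035)&(Z<.07),"tray")
clus((Z>.04)&(Z<.3)&(v<170)&(v>100)&(u>180)&(u<345),"other")
g=cv2.resize(c["frame"][185:275,115:265],None,fx=5,fy=5,interpolation=cv2.INTER_CUBIC);cv2.imwrite("pics/crop1.png",g)
E
```

```text
board z 0.012038410384297982 tray floor 0.007490824949240915
bar [126 223  26   7 156] rect 477 366 16 66 6 axis [-0.073  0.997] med [0.4762 0.3632 0.132 ] mean [0.4765 0.3635 0.1312]
bar [207 222  25   7 167] rect 491 146 16 65 3 axis [ 0.053 -0.999] med [0.4899 0.1448 0.1311] mean [0.4901 0.1449 0.13  ]
bar [170 225  25   9 158] rect 475 246 17 65 10 axis [ 0.179 -0.984] med [0.4743 0.2449 0.1317] mean [0.4745 0.2451 0.1308]
roof [210 209  23  38 697] rect 490 145 107 64 4 axis [-0.999 -0.043] med [0.4804 0.1455 0.087 ] mean [0.4882 0.1454 0.087 ]
roof [131 210  26  38 744] rect 477 366 107 65 3 axis [-0.999 -0.043] med [0.4676 0.3635 0.0872] mean [0.4744 0.364  0.0868]
roof [173 212  26  40 712] rect 474 247 107 65 10 axis [-0.987 -0.159] med [0.4647 0.2458 0.0872] mean [0.4722 0.2458 0.087 ]
tray [ 299  203   88   85 1028] rect 461 -205 241 240 5 axis [0.112 0.994] med [ 0.4638 -0.2159  0.0485] mean [ 0.4626 -0.2105  0.0476]
other [272 118  24  40 792] rect 748 -20 62 63 40 axis [ 0.164 -0.987] med [ 0.734  -0.0206  0.1811] mean [ 0.7388 -0.0204  0.1598]
other [190 132  38  22 557] rect 756 209 52 110 16 axis [-0.267  0.964] med [0.7556 0.2082 0.0451] mean [0.7555 0.2083 0.0452]
other [302 137  33  19 556] rect 758 -127 99 56 90 axis [-0.03 -1.  ] med [ 0.7537 -0.127   0.0559] mean [ 0.7551 -0.1271  0.0544]
```

View pics/crop1.png

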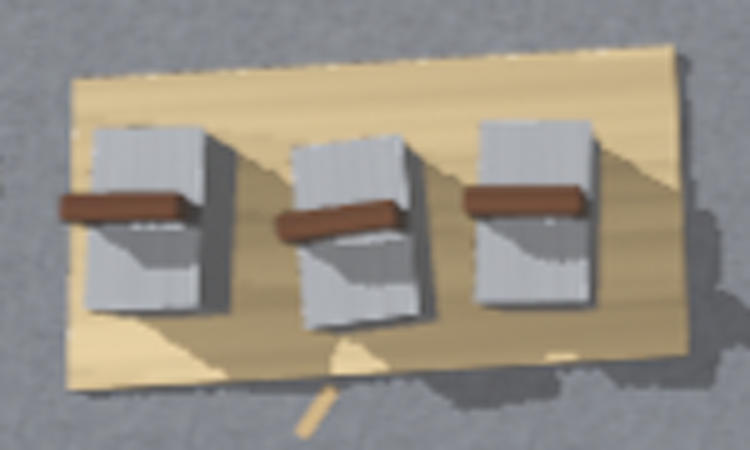

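```bash
cat > h.py <<'E'
# usage: python3 h.py x y z yawdeg  -> remaining turn and shift (tool axes after the turn), cm
import sys,numpy as np
from scipy.spatial.transform import Rotation as R
from rig import telemetry
s=telemetry.sense();r=R.from_rotvec(s["ee_rot"]);p=s["position"]
x,y,z,a=map(float,sys.argv[1:5]);a=np.deg2rad(a)
tgt=R.from_matrix(np.array([[-np.sin(a),np.cos(a),0],[np.cos(a),np.sin(a),0],[0,0,-1]]).T.reshape(3,3).T)
print("t",round(s["time"],2),"pos",p.round(4),"q",s["joint_pos"].round(2),"F",s["force"].round(2),"w",round(s["gripper_width"],4),"grip",round(s["grip_force"],1))
print("turn",(r.inv()*tgt).as_rotvec().round(3),"then shift",(tgt.inv().apply(np.array([x,y,z])-p)*100).round(2),"now-axes shift",(r.inv().apply(np.array([x,y,z])-p)*100).round(2))
E
python3 h.py .477 .365 .2 4
python3 -m creep '[{"rz":0.124},{"rz":0.124},{"rz":0.124},{"rz":0.124},{"rz":0.124},{"rz":0.124},{"rz":0.124},{"rz":0.124},{"rz":0.124}]' 1
python3 -m creep '[{"ty":3,"tx":-1.5},{"ty":3,"tx":-1.5},{"ty":3,"tx":-1.5},{"ty":3,"tx":-1.5},{"ty":3,"tx":-1.5},{"ty":3,"tx":-1.5},{"ty":3,"tx":-1.5},{"ty":3,"tx":-1.5},{"ty":3,"tx":-1.5},{},{}]'
python3 h.py .477 .365 .2 4
```

```text
t 0.1 pos [0.1944 0.4871 0.2302] q [ 1.06  0.05  0.1   1.62 -0.    1.44] F [-0.43  0.54  0.6 ] w 0.0856 grip 0.0
turn [-2.000e-03  1.000e-03  1.121e+00] then shift [-14.15  27.34   3.02] now-axes shift [-30.78  -0.85   3.02]
t 0.1 pos [0.1944 0.4871 0.2302] q [ 1.06  0.05  0.1   1.62 -0.    1.44] F [-0.43  0.54  0.6 ] w 0.0856 grip 0.0
turn [-2.000e-03  1.000e-03  1.121e+00] then shift [-14.15  27.34   3.02] now-axes shift [-30.78  -0.85   3.02]schema error: expected keys tx, ty, tz, rx, ry, rz
schema error: expected keys tx, ty, tz, rx, ry, rz
```

```bash

python3 -m creep '[{"tx":0,"ty":0,"tz":0,"rx":0,"ry":0,"rz":0.124},{"tx":0,"ty":0,"tz":0,"rx":0,"ry":0,"rz":0.124},{"tx":0,"ty":0,"tz":0,"rx":0,"ry":0,"rz":0.124},{"tx":0,"ty":0,"tz":0,"rx":0,"ry":0,"rz":0.124},{"tx":0,"ty":0,"tz":0,"rx":0,"ry":0,"rz":0.124},{"tx":0,"ty":0,"tz":0,"rx":0,"ry":0,"rz":0.124},{"tx":0,"ty":0,"tz":0,"rx":0,"ry":0,"rz":0.124},{"tx":0,"ty":0,"tz":0,"rx":0,"ry":0,"rz":0.124},{"tx":0,"ty":0,"tz":0,"rx":0,"ry":0,"rz":0.124}]' 1
python3 -m creep '[{"tx":-1.5,"ty":3,"tz":0,"rx":0,"ry":0,"rz":0},{"tx":-1.5,"ty":3,"tz":0,"rx":0,"ry":0,"rz":0},{"tx":-1.5,"ty":3,"tz":0,"rx":0,"ry":0,"rz":0},{"tx":-1.5,"ty":3,"tz":0,"rx":0,"ry":0,"rz":0},{"tx":-1.5,"ty":3,"tz":0,"rx":0,"ry":0,"rz":0},{"tx":-1.5,"ty":3,"tz":0,"rx":0,"ry":0,"rz":0},{"tx":-1.5,"ty":3,"tz":0,"rx":0,"ry":0,"rz":0},{"tx":-1.5,"ty":3,"tz":0,"rx":0,"ry":0,"rz":0},{"tx":-1.5,"ty":3,"tz":0,"rx":0,"ry":0,"rz":0},{"tx":0,"ty":0,"tz":0,"rx":0,"ry":0,"rz":0},{"tx":0,"ty":0,"tz":0,"rx":0,"ry":0,"rz":0}]'
python3 h.py .477 .365 .103 4
```

```text
time: 0.85
position: [0.1945, 0.4872, 0.2306]
ee_rot: [2.143, 2.296, -0.002]
force: [-0.3, -0.4, -0.2]
gripper_width: 0.0853
grip_force: 0.0
time: 1.77
position: [0.4751, 0.3719, 0.2297]
ee_rot: [-2.14, -2.299, 0.004]
force: [1.4, -0.2, -0.5]
gripper_width: 0.0853
grip_force: 0.0
t 1.77 pos [0.4751 0.3719 0.2297] q [0.55 0.26 0.33 1.65 0.   2.05] F [ 1.36 -0.21 -0.49] w 0.0853 grip 0.0
turn [-0.002  0.001  0.002] then shift [-0.7   0.14 12.67] now-axes shift [-0.69  0.17 12.67]
```

```bash

python3 -m creep '[{"tx":-0.7,"ty":0.2,"tz":1.6,"rx":0,"ry":0,"rz":0},{"tx":0,"ty":0,"tz":2,"rx":0,"ry":0,"rz":0},{"tx":0,"ty":0,"tz":2,"rx":0,"ry":0,"rz":0},{"tx":0,"ty":0,"tz":2,"rx":0,"ry":0,"rz":0},{"tx":0,"ty":0,"tz":2,"rx":0,"ry":0,"rz":0},{"tx":0,"ty":0,"tz":1.5,"rx":0,"ry":0,"rz":0},{"tx":0,"ty":0,"tz":1,"rx":0,"ry":0,"rz":0},{"tx":0,"ty":0,"tz":0.6,"rx":0,"ry":0,"rz":0},{"tx":0,"ty":0,"tz":0,"rx":0,"ry":0,"rz":0}]'
python3 -m creep '[{"tx":0,"ty":0,"tz":0,"rx":0,"ry":0,"rz":0},{"tx":0,"ty":0,"tz":0,"rx":0,"ry":0,"rz":0},{"tx":0,"ty":0,"tz":0,"rx":0,"ry":0,"rz":0},{"tx":0,"ty":0,"tz":0,"rx":0,"ry":0,"rz":0},{"tx":0,"ty":0,"tz":0,"rx":0,"ry":0,"rz":0},{"tx":0,"ty":0,"tz":0,"rx":0,"ry":0,"rz":0},{"tx":0,"ty":0,"tz":0,"rx":0,"ry":0,"rz":0},{"tx":0,"ty":0,"tz":0,"rx":0,"ry":0,"rz":0}]' -1
python3 h.py .477 .365 .103 4
```

```text
time: 2.52
position: [0.4749, 0.3663, 0.1028]
ee_rot: [-2.135, -2.304, 0.004]
force: [-0.2, -0.2, -0.3]
gripper_width: 0.0855
grip_force: 0.0
time: 3.18
position: [0.4772, 0.3666, 0.1051]
ee_rot: [2.136, 2.303, 0.003]
force: [0.8, 0.5, 3.1]
gripper_width: 0.0149
grip_force: 60.5
t 3.18 pos [0.4772 0.3666 0.1051] q [ 0.54  0.25  0.08  1.39 -0.    2.04] F [0.8  0.52 3.08] w 0.0149 grip 60.5
turn [ 0.002 -0.001  0.005] then shift [-0.16 -0.03  0.21] now-axes shift [-0.16 -0.03  0.21]
```

```bash

python3 -m creep '[{"tx":0,"ty":0,"tz":-0.5,"rx":0,"ry":0,"rz":0},{"tx":0,"ty":0,"tz":-1,"rx":0,"ry":0,"rz":0},{"tx":0,"ty":0,"tz":-1.5,"rx":0,"ry":0,"rz":0},{"tx":0,"ty":0,"tz":-1.5,"rx":0,"ry":0,"rz":0},{"tx":0,"ty":0,"tz":-1,"rx":0,"ry":0,"rz":0},{"tx":0,"ty":0,"tz":-0.5,"rx":0,"ry":0,"rz":0},{"tx":0,"ty":0,"tz":0,"rx":0,"ry":0,"rz":0},{"tx":0,"ty":0,"tz":0,"rx":0,"ry":0,"rz":0}]'
for i in 1 2 3 4 5 6 7; do python3 -m creep '[{"tx":0,"ty":0,"tz":0,"rx":0,"ry":0,"rz":0}]' | grep -E "^(time|force|grip)" | tr '\n' ' ';echo; done
```

```text
time: 3.85
position: [0.4765, 0.3663, 0.1641]
ee_rot: [-2.137, -2.303, 0.0]
force: [0.2, 0.1, -2.6]
gripper_width: 0.015
grip_force: 59.9
time: 3.93 force: [0.2, 0.7, -4.4] gripper_width: 0.0149 grip_force: 59.9 
time: 4.02 force: [0.7, 0.2, -2.7] gripper_width: 0.0151 grip_force: 59.9 
time: 4.1 force: [-0.2, 0.1, -3.2] gripper_width: 0.015 grip_force: 59.9 
time: 4.18 force: [-0.8, -0.8, -2.4] gripper_width: 0.0155 grip_force: 59.9 
time: 4.27 force: [-0.2, -0.1, -2.6] gripper_width: 0.0153 grip_force: 59.9 
time: 4.35 force: [-0.5, -0.6, -2.4] gripper_width: 0.015 grip_force: 59.9 
time: 4.43 force: [0.1, -0.1, -3.5] gripper_width: 0.0148 grip_force: 59.9
```

```bash

python3 -m creep '[{"tx":0,"ty":0,"tz":0.5,"rx":0,"ry":0,"rz":0},{"tx":0,"ty":0,"tz":1.5,"rx":0,"ry":0,"rz":0},{"tx":0,"ty":0,"tz":1.5,"rx":0,"ry":0,"rz":0},{"tx":0,"ty":0,"tz":1.2,"rx":0,"ry":0,"rz":0},{"tx":0,"ty":0,"tz":0.6,"rx":0,"ry":0,"rz":0},{"tx":0,"ty":0,"tz":0.3,"rx":0,"ry":0,"rz":0},{"tx":0,"ty":0,"tz":0.2,"rx":0,"ry":0,"rz":0},{"tx":0,"ty":0,"tz":0.1,"rx":0,"ry":0,"rz":0},{"tx":0,"ty":0,"tz":0,"rx":0,"ry":0,"rz":0},{"tx":0,"ty":0,"tz":0,"rx":0,"ry":0,"rz":0}]'
python3 -m creep '[{"tx":0,"ty":0,"tz":0,"rx":0,"ry":0,"rz":0},{"tx":0,"ty":0,"tz":0,"rx":0,"ry":0,"rz":0},{"tx":0,"ty":0,"tz":0,"rx":0,"ry":0,"rz":0},{"tx":0,"ty":0,"tz":0,"rx":0,"ry":0,"rz":0},{"tx":0,"ty":0,"tz":0,"rx":0,"ry":0,"rz":0},{"tx":0,"ty":0,"tz":0,"rx":0,"ry":0,"rz":0},{"tx":0,"ty":0,"tz":0,"rx":0,"ry":0,"rz":0},{"tx":0,"ty":0,"tz":0,"rx":0,"ry":0,"rz":0}]' 1
python3 -m creep '[{"tx":0,"ty":0,"tz":-1,"rx":0,"ry":0,"rz":0},{"tx":0,"ty":0,"tz":-2,"rx":0,"ry":0,"rz":0},{"tx":0,"ty":0,"tz":-3,"rx":0,"ry":0,"rz":0},{"tx":0,"ty":0,"tz":-2,"rx":0,"ry":0,"rz":0},{"tx":-3,"ty":0,"tz":0,"rx":0,"ry":0,"rz":0},{"tx":-3,"ty":0,"tz":0,"rx":0,"ry":0,"rz":0},{"tx":-3,"ty":0,"tz":0,"rx":0,"ry":0,"rz":0},{"tx":-3,"ty":0,"tz":0,"rx":0,"ry":0,"rz":-0.1},{"tx":0,"ty":0,"tz":0,"rx":0,"ry":0,"rz":0},{"tx":0,"ty":0,"tz":0,"rx":0,"ry":0,"rz":0}]'
python3 h.py .475 .246 .103 10
```

```text
time: 5.27
position: [0.477, 0.3667, 0.1063]
ee_rot: [2.136, 2.303, 0.002]
force: [0.4, 0.4, -2.9]
gripper_width: 0.0148
grip_force: 59.7
time: 5.93
position: [0.4765, 0.3664, 0.1053]
ee_rot: [2.137, 2.303, 0.0]
force: [0.1, -0.2, -0.5]
gripper_width: 0.0857
grip_force: 0.0
time: 6.77
position: [0.486, 0.2456, 0.1864]
ee_rot: [2.023, 2.403, 0.002]
force: [-0.1, 0.7, 0.7]
gripper_width: 0.0853
grip_force: 0.0
t 6.77 pos [0.486  0.2456 0.1864] q [0.34 0.09 0.06 1.53 0.   1.74] F [-0.08  0.68  0.7 ] w 0.0853 grip 0.0
turn [ 0.001 -0.001 -0.003] then shift [ 0.23 -1.07  8.34] now-axes shift [ 0.22 -1.08  8.34]
```

```bash

python3 -m creep '[{"tx":0.2,"ty":-1.1,"tz":0.5,"rx":0,"ry":0,"rz":0},{"tx":0,"ty":0,"tz":2,"rx":0,"ry":0,"rz":0},{"tx":0,"ty":0,"tz":2,"rx":0,"ry":0,"rz":0},{"tx":0,"ty":0,"tz":2,"rx":0,"ry":0,"rz":0},{"tx":0,"ty":0,"tz":1.2,"rx":0,"ry":0,"rz":0},{"tx":0,"ty":0,"tz":0.6,"rx":0,"ry":0,"rz":0},{"tx":0,"ty":0,"tz":0,"rx":0,"ry":0,"rz":0}]'
python3 -m creep '[{"tx":0,"ty":0,"tz":0,"rx":0,"ry":0,"rz":0},{"tx":0,"ty":0,"tz":0,"rx":0,"ry":0,"rz":0},{"tx":0,"ty":0,"tz":0,"rx":0,"ry":0,"rz":0},{"tx":0,"ty":0,"tz":0,"rx":0,"ry":0,"rz":0},{"tx":0,"ty":0,"tz":0,"rx":0,"ry":0,"rz":0},{"tx":0,"ty":0,"tz":0,"rx":0,"ry":0,"rz":0},{"tx":0,"ty":0,"tz":0,"rx":0,"ry":0,"rz":0},{"tx":0,"ty":0,"tz":0,"rx":0,"ry":0,"rz":0}]' -1
python3 h.py .475 .246 .103 10
python3 -m creep '[{"tx":0,"ty":0,"tz":-0.5,"rx":0,"ry":0,"rz":0},{"tx":0,"ty":0,"tz":-1,"rx":0,"ry":0,"rz":0},{"tx":0,"ty":0,"tz":-1.5,"rx":0,"ry":0,"rz":0},{"tx":0,"ty":0,"tz":-1.5,"rx":0,"ry":0,"rz":0},{"tx":0,"ty":0,"tz":-1,"rx":0,"ry":0,"rz":0},{"tx":0,"ty":0,"tz":-0.5,"rx":0,"ry":0,"rz":0},{"tx":0,"ty":0,"tz":0,"rx":0,"ry":0,"rz":0},{"tx":0,"ty":0,"tz":0,"rx":0,"ry":0,"rz":0}]'
for i in 1 2 3 4 5 6 7; do python3 -m creep '[{"tx":0,"ty":0,"tz":0,"rx":0,"ry":0,"rz":0}]' | grep -E "^(time|force|grip)" | tr '\n' ' ';echo; done
```

```text
time: 7.35
position: [0.4731, 0.247, 0.1007]
ee_rot: [-2.017, -2.406, 0.004]
force: [0.1, 0.1, 0.3]
gripper_width: 0.0855
grip_force: 0.0
time: 8.02
position: [0.4744, 0.2468, 0.103]
ee_rot: [2.019, 2.407, 0.001]
force: [-1.7, -0.6, 4.7]
gripper_width: 0.0152
grip_force: 59.6
t 8.02 pos [0.4744 0.2468 0.103 ] q [ 0.35  0.08 -0.12  1.37  0.    1.75] F [-1.72 -0.64  4.74] w 0.0152 grip 59.6
turn [ 0.    -0.     0.001] then shift [-0.09  0.05 -0.  ] now-axes shift [-0.09  0.05 -0.  ]
time: 8.68
position: [0.4742, 0.2467, 0.162]
ee_rot: [-2.019, -2.407, 0.001]
force: [-0.2, 0.4, -4.5]
gripper_width: 0.015
grip_force: 58.8
time: 8.77 force: [-1.1, 0.1, -5.2] gripper_width: 0.0149 grip_force: 58.8 
time: 8.85 force: [0.3, 0.2, -4.2] gripper_width: 0.0151 grip_force: 58.8 
time: 8.93 force: [0.1, -0.0, -4.5] gripper_width: 0.0152 grip_force: 58.8 
time: 9.02 force: [0.5, -0.4, -4.5] gripper_width: 0.0153 grip_force: 58.8 
time: 9.1 force: [-0.2, 0.7, -5.3] gripper_width: 0.0152 grip_force: 58.8 
time: 9.18 force: [-0.4, -0.2, -4.6] gripper_width: 0.0152 grip_force: 58.8 
time: 9.27 force: [-0.2, -0.5, -4.7] gripper_width: 0.0154 grip_force: 58.8
```

```bash

python3 -m creep '[{"tx":0,"ty":0,"tz":-1,"rx":0,"ry":0,"rz":0},{"tx":0,"ty":0,"tz":-2,"rx":0,"ry":0,"rz":0},{"tx":0,"ty":0,"tz":-3,"rx":0,"ry":0,"rz":0},{"tx":0,"ty":0,"tz":-3,"rx":0,"ry":0,"rz":0},{"tx":0,"ty":0,"tz":-1,"rx":0,"ry":0,"rz":0},{"tx":-1,"ty":-0.2,"tz":0,"rx":0,"ry":0,"rz":0},{"tx":-2,"ty":-0.5,"tz":0,"rx":0,"ry":0,"rz":0},{"tx":-3,"ty":-0.6,"tz":0,"rx":0,"ry":0,"rz":0},{"tx":-3,"ty":-0.6,"tz":0,"rx":0,"ry":0,"rz":0},{"tx":-3,"ty":-0.7,"tz":0,"rx":0,"ry":0,"rz":0},{"tx":-3,"ty":-0.7,"tz":0,"rx":0,"ry":0,"rz":0},{"tx":-3,"ty":-0.7,"tz":0,"rx":0,"ry":0,"rz":0}]'
python3 -m creep '[{"tx":-3,"ty":-0.6,"tz":0,"rx":0,"ry":0,"rz":0},{"tx":-3,"ty":-0.6,"tz":0,"rx":0,"ry":0,"rz":0},{"tx":-3,"ty":-0.6,"tz":0,"rx":0,"ry":0,"rz":0},{"tx":-3,"ty":-0.6,"tz":0,"rx":0,"ry":0,"rz":0},{"tx":-3,"ty":-0.7,"tz":0,"rx":0,"ry":0,"rz":0},{"tx":-3,"ty":-0.7,"tz":0,"rx":0,"ry":0,"rz":0},{"tx":-3,"ty":-0.7,"tz":0,"rx":0,"ry":0,"rz":0},{"tx":-3,"ty":-0.7,"tz":0,"rx":0,"ry":0,"rz":0},{"tx":-1.5,"ty":-0.4,"tz":0,"rx":0,"ry":0,"rz":0},{"tx":-0.7,"ty":-0.2,"tz":0,"rx":0,"ry":0,"rz":0},{"tx":0,"ty":0,"tz":0,"rx":0,"ry":0,"rz":0}]'
python3 -m creep '[{"tx":0,"ty":0,"tz":0,"rx":0,"ry":0,"rz":0.08},{"tx":0,"ty":0,"tz":0,"rx":0,"ry":0,"rz":0.1},{"tx":0,"ty":0,"tz":0,"rx":0,"ry":0,"rz":0.08},{"tx":0,"ty":0,"tz":0,"rx":0,"ry":0,"rz":0},{"tx":0,"ty":0,"tz":0,"rx":0,"ry":0,"rz":0}]'
python3 h.py .455 -.205 .2 -5
```

```text
time: 10.27
position: [0.4649, 0.0605, 0.26]
ee_rot: [-2.017, -2.405, 0.004]
force: [0.3, 0.1, -4.5]
gripper_width: 0.0151
grip_force: 59.0
time: 11.18
position: [0.4534, -0.2069, 0.2603]
ee_rot: [-2.02, -2.402, 0.002]
force: [-0.3, 0.3, -6.1]
gripper_width: 0.0152
grip_force: 58.9
time: 11.6
position: [0.4546, -0.2042, 0.2618]
ee_rot: [-2.309, -2.128, -0.0]
force: [0.4, 0.7, -4.9]
gripper_width: 0.0151
grip_force: 59.0
t 11.6 pos [ 0.4546 -0.2042  0.2618] q [-0.56 -0.01  0.1   1.68  0.    1.09] F [ 0.41  0.71 -4.87] w 0.0151 grip 59.0
turn [-0.001 -0.001  0.006] then shift [-0.08  0.05  6.18] now-axes shift [-0.08  0.06  6.18]
```

```bash

python3 -m creep '[{"tx":0,"ty":0.5,"tz":1,"rx":0,"ry":0,"rz":0},{"tx":0,"ty":0.5,"tz":2,"rx":0,"ry":0,"rz":0},{"tx":0,"ty":0.5,"tz":2,"rx":0,"ry":0,"rz":0},{"tx":0,"ty":0.5,"tz":2,"rx":0,"ry":0,"rz":0},{"tx":0,"ty":0,"tz":1,"rx":0,"ry":0,"rz":0},{"tx":0,"ty":0,"tz":0.5,"rx":0,"ry":0,"rz":0},{"tx":0,"ty":0,"tz":0,"rx":0,"ry":0,"rz":0},{"tx":0,"ty":0,"tz":0,"rx":0,"ry":0,"rz":0}]'
python3 -m creep '[{"tx":0,"ty":0,"tz":0,"rx":-0.06,"ry":0,"rz":0},{"tx":0,"ty":0,"tz":0,"rx":-0.09,"ry":0,"rz":0},{"tx":0,"ty":0,"tz":0,"rx":-0.09,"ry":0,"rz":0},{"tx":0,"ty":0,"tz":0,"rx":-0.09,"ry":0,"rz":0},{"tx":0,"ty":0,"tz":0,"rx":-0.09,"ry":0,"rz":0},{"tx":0,"ty":0,"tz":0,"rx":-0.09,"ry":0,"rz":0},{"tx":0,"ty":0,"tz":0,"rx":-0.09,"ry":0,"rz":0},{"tx":0,"ty":0,"tz":0,"rx":-0.09,"ry":0,"rz":0},{"tx":0,"ty":0,"tz":0,"rx":-0.09,"ry":0,"rz":0},{"tx":0,"ty":0,"tz":0,"rx":-0.07,"ry":0,"rz":0},{"tx":0,"ty":0,"tz":0,"rx":-0.05,"ry":0,"rz":0},{"tx":0,"ty":0,"tz":0,"rx":0,"ry":0,"rz":0}]'
python3 -m creep '[{"tx":0,"ty":0,"tz":0,"rx":0,"ry":0,"rz":0},{"tx":0,"ty":0,"tz":0,"rx":0,"ry":0,"rz":0},{"tx":0,"ty":0,"tz":0,"rx":0,"ry":0,"rz":0},{"tx":0,"ty":0,"tz":0,"rx":0,"ry":0,"rz":0},{"tx":0,"ty":0,"tz":0,"rx":0,"ry":0,"rz":0},{"tx":0,"ty":0,"tz":0,"rx":0,"ry":0,"rz":0},{"tx":0,"ty":0,"tz":0,"rx":0,"ry":0,"rz":0}]'
python3 - <<'E'
from rig import vision
import cv2
c=vision.read_camera("side");cv2.imwrite("pics/side1.png",c["frame"])
E
python3 h.py .475 -.205 .177 -5
```

```text
time: 12.27
position: [0.4747, -0.2072, 0.1777]
ee_rot: [2.313, 2.125, 0.0]
force: [0.8, 0.1, -4.7]
gripper_width: 0.015
grip_force: 58.9
time: 13.27
position: [0.4724, -0.2067, 0.174]
ee_rot: [1.749, 1.599, 0.771]
force: [-1.5, 0.6, -3.9]
gripper_width: 0.0151
grip_force: 59.8
time: 13.85
position: [0.4749, -0.2072, 0.1776]
ee_rot: [1.743, 1.601, 0.773]
force: [-0.2, -0.9, -1.5]
gripper_width: 0.0151
grip_force: 59.8
t 13.9 pos [ 0.4748 -0.2072  0.1773] q [-0.91 -0.85 -0.93  0.78  0.61  0.98] F [-1.07  0.02 -2.53] w 0.0152 grip 59.8
turn [ 0.9   -0.001  0.002] then shift [ 0.22 -0.    0.03] now-axes shift [ 0.22 -0.03  0.02]
```

View pics/side1.png

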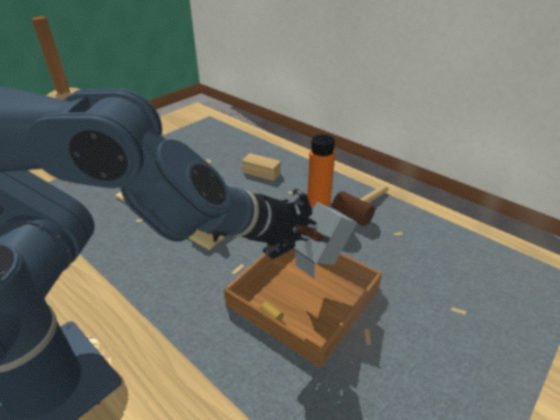

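The brass rod lies in the tray (yellow, px (270,310)) and the tin is tilted and empty. I'll take it back.

```bash

python3 -m creep '[{"tx":0,"ty":0,"tz":0,"rx":0.06,"ry":0,"rz":0},{"tx":0,"ty":0,"tz":0,"rx":0.09,"ry":0,"rz":0},{"tx":0,"ty":0,"tz":0,"rx":0.09,"ry":0,"rz":0},{"tx":0,"ty":0,"tz":0,"rx":0.09,"ry":0,"rz":0},{"tx":0,"ty":0,"tz":0,"rx":0.09,"ry":0,"rz":0},{"tx":0,"ty":0,"tz":0,"rx":0.09,"ry":0,"rz":0},{"tx":0,"ty":0,"tz":0,"rx":0.09,"ry":0,"rz":0},{"tx":0,"ty":0,"tz":0,"rx":0.09,"ry":0,"rz":0},{"tx":0,"ty":0,"tz":0,"rx":0.09,"ry":0,"rz":0},{"tx":0,"ty":0,"tz":0,"rx":0.07,"ry":0,"rz":0},{"tx":0,"ty":0,"tz":0,"rx":0.05,"ry":0,"rz":0},{"tx":0,"ty":0,"tz":0,"rx":0,"ry":0,"rz":0}]'
python3 -m creep '[{"tx":0,"ty":0,"tz":-2,"rx":0,"ry":0,"rz":0},{"tx":0,"ty":0,"tz":-3,"rx":0,"ry":0,"rz":0},{"tx":0,"ty":0,"tz":-2.5,"rx":0,"ry":0,"rz":0},{"tx":0,"ty":0,"tz":-1,"rx":0,"ry":0,"rz":0},{"tx":0,"ty":0,"tz":0,"rx":0,"ry":0,"rz":-0.1},{"tx":0,"ty":0,"tz":0,"rx":0,"ry":0,"rz":-0.1},{"tx":0,"ty":0,"tz":0,"rx":0,"ry":0,"rz":-0.06},{"tx":0,"ty":0,"tz":0,"rx":0,"ry":0,"rz":0}]'
python3 h.py .474 .247 .2 10
```

```text
time: 14.9
position: [0.4774, -0.2075, 0.1762]
ee_rot: [-2.311, -2.126, -0.001]
force: [0.7, -1.0, -3.3]
gripper_width: 0.0147
grip_force: 59.8
time: 15.57
position: [0.4747, -0.2073, 0.2619]
ee_rot: [2.018, 2.407, 0.002]
force: [0.3, -0.6, -2.5]
gripper_width: 0.0151
grip_force: 59.8
t 15.57 pos [ 0.4747 -0.2073  0.2619] q [-0.54  0.04  0.15  1.68  0.    0.85] F [ 0.29 -0.55 -2.46] w 0.0151 grip 59.8
turn [ 0.001 -0.     0.001] then shift [44.75  7.82  6.19] now-axes shift [44.74  7.86  6.2 ]
```

```bash

python3 -m creep '[{"tx":1,"ty":0.2,"tz":0,"rx":0,"ry":0,"rz":0},{"tx":2,"ty":0.35,"tz":0,"rx":0,"ry":0,"rz":0},{"tx":3,"ty":0.52,"tz":0,"rx":0,"ry":0,"rz":0},{"tx":3,"ty":0.52,"tz":0,"rx":0,"ry":0,"rz":0},{"tx":3,"ty":0.52,"tz":0,"rx":0,"ry":0,"rz":0},{"tx":3,"ty":0.52,"tz":0,"rx":0,"ry":0,"rz":0},{"tx":3,"ty":0.52,"tz":0,"rx":0,"ry":0,"rz":0},{"tx":3,"ty":0.52,"tz":0,"rx":0,"ry":0,"rz":0},{"tx":3,"ty":0.52,"tz":0,"rx":0,"ry":0,"rz":0}]'
python3 -m creep '[{"tx":3,"ty":0.52,"tz":0,"rx":0,"ry":0,"rz":0},{"tx":3,"ty":0.52,"tz":0,"rx":0,"ry":0,"rz":0},{"tx":3,"ty":0.52,"tz":0,"rx":0,"ry":0,"rz":0},{"tx":3,"ty":0.52,"tz":0,"rx":0,"ry":0,"rz":0},{"tx":3,"ty":0.52,"tz":0,"rx":0,"ry":0,"rz":0},{"tx":3,"ty":0.52,"tz":0,"rx":0,"ry":0,"rz":0},{"tx":1.75,"ty":0.35,"tz":0,"rx":0,"ry":0,"rz":0},{"tx":1,"ty":0.2,"tz":0,"rx":0,"ry":0,"rz":0},{"tx":0,"ty":0,"tz":0,"rx":0,"ry":0,"rz":0},{"tx":0,"ty":0,"tz":0,"rx":0,"ry":0,"rz":0}]'
python3 h.py .474 .247 .103 10
```

```text
time: 16.32
position: [0.4735, 0.0386, 0.2621]
ee_rot: [-2.021, -2.405, -0.002]
force: [0.3, 0.3, -2.8]
gripper_width: 0.0155
grip_force: 59.8
time: 17.15
position: [0.4737, 0.247, 0.262]
ee_rot: [2.018, 2.407, -0.002]
force: [1.0, -0.6, -3.3]
gripper_width: 0.0148
grip_force: 59.8
t 17.15 pos [0.4737 0.247  0.262 ] q [ 0.36  0.08  0.2   1.69 -0.    1.75] F [ 0.97 -0.58 -3.27] w 0.0148 grip 59.8
turn [-0.001  0.001  0.001] then shift [-0.    0.03 15.9 ] now-axes shift [1.00e-02 4.00e-02 1.59e+01]
```

```bash

python3 -m creep '[{"tx":0,"ty":0,"tz":1,"rx":0,"ry":0,"rz":0},{"tx":0,"ty":0,"tz":2.5,"rx":0,"ry":0,"rz":0},{"tx":0,"ty":0,"tz":3,"rx":0,"ry":0,"rz":0},{"tx":0,"ty":0,"tz":3,"rx":0,"ry":0,"rz":0},{"tx":0,"ty":0,"tz":2.5,"rx":0,"ry":0,"rz":0},{"tx":0,"ty":0,"tz":1.5,"rx":0,"ry":0,"rz":0},{"tx":0,"ty":0,"tz":1,"rx":0,"ry":0,"rz":0},{"tx":0,"ty":0,"tz":0.6,"rx":0,"ry":0,"rz":0},{"tx":0,"ty":0,"tz":0.4,"rx":0,"ry":0,"rz":0},{"tx":0,"ty":0,"tz":0.2,"rx":0,"ry":0,"rz":0},{"tx":0,"ty":0,"tz":0.1,"rx":0,"ry":0,"rz":0},{"tx":0,"ty":0,"tz":0,"rx":0,"ry":0,"rz":0}]'
python3 -m creep '[{"tx":0,"ty":0,"tz":0,"rx":0,"ry":0,"rz":0},{"tx":0,"ty":0,"tz":0,"rx":0,"ry":0,"rz":0}]'
```

```text
time: 18.15
position: [0.475, 0.2473, 0.1054]
ee_rot: [2.018, 2.406, 0.003]
force: [-0.1, -0.9, -1.3]
gripper_width: 0.015
grip_force: 59.7
time: 18.32
position: [0.4748, 0.2474, 0.1053]
ee_rot: [2.018, 2.407, 0.002]
force: [-0.7, -0.3, -2.9]
gripper_width: 0.015
grip_force: 59.7
```

```bash

python3 -m creep '[{"tx":0,"ty":0,"tz":0.1,"rx":0,"ry":0,"rz":0},{"tx":0,"ty":0,"tz":0.1,"rx":0,"ry":0,"rz":0},{"tx":0,"ty":0,"tz":0.05,"rx":0,"ry":0,"rz":0},{"tx":0,"ty":0,"tz":0,"rx":0,"ry":0,"rz":0}]'
python3 -m creep '[{"tx":0,"ty":0,"tz":0,"rx":0,"ry":0,"rz":0},{"tx":0,"ty":0,"tz":0,"rx":0,"ry":0,"rz":0},{"tx":0,"ty":0,"tz":0,"rx":0,"ry":0,"rz":0},{"tx":0,"ty":0,"tz":0,"rx":0,"ry":0,"rz":0},{"tx":0,"ty":0,"tz":0,"rx":0,"ry":0,"rz":0},{"tx":0,"ty":0,"tz":0,"rx":0,"ry":0,"rz":0},{"tx":0,"ty":0,"tz":0,"rx":0,"ry":0,"rz":0},{"tx":0,"ty":0,"tz":0,"rx":0,"ry":0,"rz":0}]' 1
python3 -m creep '[{"tx":0,"ty":0,"tz":-1,"rx":0,"ry":0,"rz":0},{"tx":0,"ty":0,"tz":-2,"rx":0,"ry":0,"rz":0},{"tx":0,"ty":0,"tz":-3,"rx":0,"ry":0,"rz":0},{"tx":0,"ty":0,"tz":-2,"rx":0,"ry":0,"rz":0},{"tx":-3,"ty":0,"tz":0,"rx":0,"ry":0,"rz":0},{"tx":-3,"ty":0,"tz":0,"rx":0,"ry":0,"rz":0},{"tx":-3,"ty":0,"tz":0,"rx":0,"ry":0,"rz":0},{"tx":-1,"ty":0,"tz":0,"rx":0,"ry":0,"rz":0.12},{"tx":0,"ty":0,"tz":0,"rx":0,"ry":0,"rz":0},{"tx":0,"ty":0,"tz":0,"rx":0,"ry":0,"rz":0}]'
python3 h.py .490 .1455 .103 3
```

```text
time: 18.65
position: [0.4745, 0.2473, 0.103]
ee_rot: [2.018, 2.407, 0.002]
force: [-1.4, -1.2, 4.0]
gripper_width: 0.0155
grip_force: 60.6
time: 19.32
position: [0.4742, 0.2471, 0.1018]
ee_rot: [-2.019, -2.407, -0.0]
force: [0.9, 0.1, 0.4]
gripper_width: 0.0856
grip_force: 0.0
time: 20.15
position: [0.4919, 0.1485, 0.1826]
ee_rot: [2.158, 2.283, 0.002]
force: [0.2, 0.8, 0.0]
gripper_width: 0.0853
grip_force: 0.0
t 20.15 pos [0.4919 0.1485 0.1826] q [ 0.16  0.01 -0.03  1.52  0.    1.68] F [0.21 0.79 0.01] w 0.0853 grip 0.0
turn [ 0.001 -0.001  0.004] then shift [-0.29 -0.2   7.96] now-axes shift [-0.29 -0.21  7.96]
```

```bash

python3 -m creep '[{"tx":-0.3,"ty":-0.2,"tz":0.5,"rx":0,"ry":0,"rz":0},{"tx":0,"ty":0,"tz":2,"rx":0,"ry":0,"rz":0},{"tx":0,"ty":0,"tz":2,"rx":0,"ry":0,"rz":0},{"tx":0,"ty":0,"tz":2,"rx":0,"ry":0,"rz":0},{"tx":0,"ty":0,"tz":1,"rx":0,"ry":0,"rz":0},{"tx":0,"ty":0,"tz":0.4,"rx":0,"ry":0,"rz":0},{"tx":0,"ty":0,"tz":0,"rx":0,"ry":0,"rz":0}]'
python3 -m creep '[{"tx":0,"ty":0,"tz":0,"rx":0,"ry":0,"rz":0},{"tx":0,"ty":0,"tz":0,"rx":0,"ry":0,"rz":0},{"tx":0,"ty":0,"tz":0,"rx":0,"ry":0,"rz":0},{"tx":0,"ty":0,"tz":0,"rx":0,"ry":0,"rz":0},{"tx":0,"ty":0,"tz":0,"rx":0,"ry":0,"rz":0},{"tx":0,"ty":0,"tz":0,"rx":0,"ry":0,"rz":0},{"tx":0,"ty":0,"tz":0,"rx":0,"ry":0,"rz":0},{"tx":0,"ty":0,"tz":0,"rx":0,"ry":0,"rz":0}]' -1
python3 h.py .490 .1455 .103 3
python3 -m creep '[{"tx":0,"ty":0,"tz":-0.5,"rx":0,"ry":0,"rz":0},{"tx":0,"ty":0,"tz":-1,"rx":0,"ry":0,"rz":0},{"tx":0,"ty":0,"tz":-1.5,"rx":0,"ry":0,"rz":0},{"tx":0,"ty":0,"tz":-1.5,"rx":0,"ry":0,"rz":0},{"tx":0,"ty":0,"tz":-1,"rx":0,"ry":0,"rz":0},{"tx":0,"ty":0,"tz":-0.5,"rx":0,"ry":0,"rz":0},{"tx":0,"ty":0,"tz":0,"rx":0,"ry":0,"rz":0},{"tx":0,"ty":0,"tz":0,"rx":0,"ry":0,"rz":0}]'
for i in 1 2 3 4 5 6 7; do python3 -m creep '[{"tx":0,"ty":0,"tz":0,"rx":0,"ry":0,"rz":0}]' | grep -E "^(time|force|grip)" | tr '\n' ' ';echo; done
```

```text
time: 20.73
position: [0.4886, 0.146, 0.1016]
ee_rot: [-2.156, -2.282, 0.003]
force: [-0.2, 0.0, -0.3]
gripper_width: 0.0851
grip_force: 0.0
time: 21.4
position: [0.4905, 0.1456, 0.1036]
ee_rot: [2.159, 2.281, 0.002]
force: [1.4, 1.3, 2.3]
gripper_width: 0.0151
grip_force: 60.8
t 21.4 pos [0.4905 0.1456 0.1036] q [ 0.16  0.02 -0.18  1.37  0.    1.67] F [1.37 1.3  2.32] w 0.0151 grip 60.8
turn [ 0.002 -0.     0.003] then shift [-0.01 -0.05  0.06] now-axes shift [-0.01 -0.05  0.06]
time: 22.07
position: [0.4896, 0.1455, 0.1624]
ee_rot: [-2.159, -2.281, 0.001]
force: [-0.0, 1.2, -6.1]
gripper_width: 0.015
grip_force: 59.7
time: 22.15 force: [0.8, 0.3, -4.9] gripper_width: 0.0148 grip_force: 59.7 
time: 22.23 force: [-0.3, 0.5, -5.1] gripper_width: 0.0151 grip_force: 59.7 
time: 22.32 force: [-0.5, 0.6, -5.4] gripper_width: 0.0149 grip_force: 59.7 
time: 22.4 force: [-0.2, -0.0, -5.0] gripper_width: 0.0148 grip_force: 59.7 
time: 22.48 force: [0.1, 1.4, -5.7] gripper_width: 0.0149 grip_force: 59.7 
time: 22.57 force: [-0.1, -0.1, -4.6] gripper_width: 0.0152 grip_force: 59.7 
time: 22.65 force: [-0.1, 0.7, -4.5] gripper_width: 0.0151 grip_force: 59.7
```

```bash

python3 -m creep '[{"tx":0,"ty":0,"tz":-1,"rx":0,"ry":0,"rz":0},{"tx":0,"ty":0,"tz":-2,"rx":0,"ry":0,"rz":0},{"tx":0,"ty":0,"tz":-3,"rx":0,"ry":0,"rz":0},{"tx":0,"ty":0,"tz":-3,"rx":0,"ry":0,"rz":0},{"tx":0,"ty":0,"tz":-1,"rx":0,"ry":0,"rz":0},{"tx":-1,"ty":-0.25,"tz":0,"rx":0,"ry":0,"rz":0},{"tx":-2,"ty":-0.25,"tz":0,"rx":0,"ry":0,"rz":0},{"tx":-3,"ty":-0.25,"tz":0,"rx":0,"ry":0,"rz":0},{"tx":-3,"ty":-0.25,"tz":0,"rx":0,"ry":0,"rz":0},{"tx":-3,"ty":-0.25,"tz":0,"rx":0,"ry":0,"rz":0},{"tx":-3,"ty":-0.25,"tz":0,"rx":0,"ry":0,"rz":0},{"tx":-3,"ty":-0.25,"tz":0,"rx":0,"ry":0,"rz":0}]'
python3 -m creep '[{"tx":-3,"ty":-0.25,"tz":0,"rx":0,"ry":0,"rz":0},{"tx":-3,"ty":-0.25,"tz":0,"rx":0,"ry":0,"rz":0},{"tx":-3,"ty":-0.25,"tz":0,"rx":0,"ry":0,"rz":0},{"tx":-1.9,"ty":-0.25,"tz":0,"rx":0,"ry":0,"rz":0},{"tx":-1,"ty":-0.25,"tz":0,"rx":0,"ry":0,"rz":0},{"tx":0,"ty":0,"tz":0,"rx":0,"ry":0,"rz":0.07},{"tx":0,"ty":0,"tz":0,"rx":0,"ry":0,"rz":0.07},{"tx":0,"ty":0,"tz":0,"rx":0,"ry":0,"rz":0},{"tx":0,"ty":0,"tz":0,"rx":0,"ry":0,"rz":0}]'
python3 h.py .475 -.155 .177 -5
python3 -m creep '[{"tx":0,"ty":0,"tz":1,"rx":0,"ry":0,"rz":0},{"tx":0,"ty":0,"tz":2,"rx":0,"ry":0,"rz":0},{"tx":0,"ty":0,"tz":2,"rx":0,"ry":0,"rz":0},{"tx":0,"ty":0,"tz":2,"rx":0,"ry":0,"rz":0},{"tx":0,"ty":0,"tz":1,"rx":0,"ry":0,"rz":0},{"tx":0,"ty":0,"tz":0.5,"rx":0,"ry":0,"rz":0},{"tx":0,"ty":0,"tz":0,"rx":0,"ry":0,"rz":0},{"tx":0,"ty":0,"tz":0,"rx":0,"ry":0,"rz":0}]'
```

```text
time: 23.65
position: [0.4807, -0.037, 0.2606]
ee_rot: [-2.158, -2.28, 0.004]
force: [1.2, 1.0, -5.5]
gripper_width: 0.0149
grip_force: 59.6
time: 24.4
position: [0.4755, -0.1542, 0.2617]
ee_rot: [-2.31, -2.126, 0.001]
force: [-0.4, -0.0, -5.0]
gripper_width: 0.0149
grip_force: 59.6
t 24.4 pos [ 0.4755 -0.1542  0.2617] q [-0.45 -0.    0.11  1.68  0.    1.21] F [-0.4  -0.03 -5.04] w 0.0149 grip 59.6
turn [-0.002 -0.001  0.004] then shift [-0.08 -0.05  8.47] now-axes shift [-0.09 -0.03  8.47]
time: 25.07
position: [0.4765, -0.1546, 0.1782]
ee_rot: [2.313, 2.125, 0.0]
force: [0.4, 0.9, -4.5]
gripper_width: 0.0153
grip_force: 59.5
```

```bash

python3 -m creep '[{"tx":0,"ty":0,"tz":0,"rx":-0.06,"ry":0,"rz":0},{"tx":0,"ty":0,"tz":0,"rx":-0.09,"ry":0,"rz":0},{"tx":0,"ty":0,"tz":0,"rx":-0.09,"ry":0,"rz":0},{"tx":0,"ty":0,"tz":0,"rx":-0.09,"ry":0,"rz":0},{"tx":0,"ty":0,"tz":0,"rx":-0.09,"ry":0,"rz":0},{"tx":0,"ty":0,"tz":0,"rx":-0.09,"ry":0,"rz":0},{"tx":0,"ty":0,"tz":0,"rx":-0.09,"ry":0,"rz":0},{"tx":0,"ty":0,"tz":0,"rx":-0.09,"ry":0,"rz":0},{"tx":0,"ty":0,"tz":0,"rx":-0.09,"ry":0,"rz":0},{"tx":0,"ty":0,"tz":0,"rx":-0.07,"ry":0,"rz":0},{"tx":0,"ty":0,"tz":0,"rx":-0.05,"ry":0,"rz":0},{"tx":0,"ty":0,"tz":0,"rx":0,"ry":0,"rz":0}]'
python3 -m creep '[{"tx":0,"ty":0,"tz":0,"rx":0,"ry":0,"rz":0},{"tx":0,"ty":0,"tz":0,"rx":0,"ry":0,"rz":0},{"tx":0,"ty":0,"tz":0,"rx":0,"ry":0,"rz":0},{"tx":0,"ty":0,"tz":0,"rx":0,"ry":0,"rz":0},{"tx":0,"ty":0,"tz":0,"rx":0,"ry":0,"rz":0},{"tx":0,"ty":0,"tz":0,"rx":0,"ry":0,"rz":0},{"tx":0,"ty":0,"tz":0,"rx":0,"ry":0,"rz":0}]'
python3 - <<'E'
from rig import vision
import cv2
c=vision.read_camera("side");cv2.imwrite("pics/side2.png",cv2.resize(c["frame"][190:370,190:400],None,fx=3,fy=3))
E
```

```text
time: 26.07
position: [0.4751, -0.1552, 0.1728]
ee_rot: [1.753, 1.602, 0.772]
force: [-0.0, 0.1, -5.2]
gripper_width: 0.0149
grip_force: 60.5
time: 26.65
position: [0.4773, -0.1553, 0.1786]
ee_rot: [1.742, 1.602, 0.773]
force: [0.9, -0.6, -2.9]
gripper_width: 0.0148
grip_force: 60.5
```

View pics/side2.png

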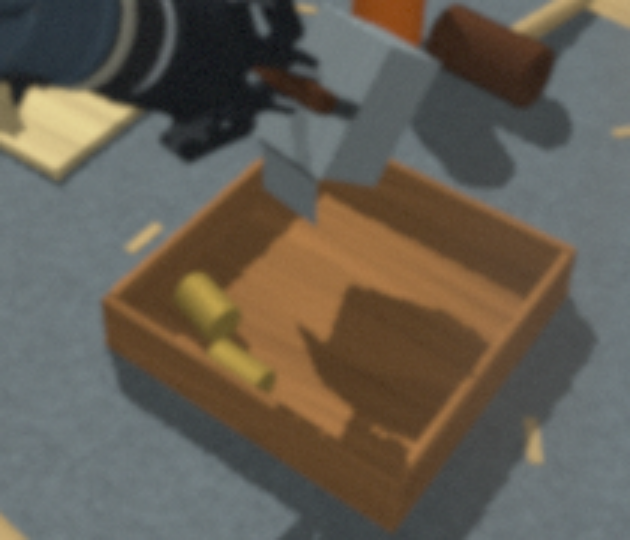

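The tray holds two brass rods, at crop px (207,305) and (240,365). The third tin goes back to its place on the board.

```bash

python3 -m creep '[{"tx":0,"ty":0,"tz":0,"rx":0.06,"ry":0,"rz":0},{"tx":0,"ty":0,"tz":0,"rx":0.09,"ry":0,"rz":0},{"tx":0,"ty":0,"tz":0,"rx":0.09,"ry":0,"rz":0},{"tx":0,"ty":0,"tz":0,"rx":0.09,"ry":0,"rz":0},{"tx":0,"ty":0,"tz":0,"rx":0.09,"ry":0,"rz":0},{"tx":0,"ty":0,"tz":0,"rx":0.09,"ry":0,"rz":0},{"tx":0,"ty":0,"tz":0,"rx":0.09,"ry":0,"rz":0},{"tx":0,"ty":0,"tz":0,"rx":0.09,"ry":0,"rz":0},{"tx":0,"ty":0,"tz":0,"rx":0.09,"ry":0,"rz":0},{"tx":0,"ty":0,"tz":0,"rx":0.07,"ry":0,"rz":0},{"tx":0,"ty":0,"tz":0,"rx":0.05,"ry":0,"rz":0},{"tx":0,"ty":0,"tz":0,"rx":0,"ry":0,"rz":0}]'
python3 -m creep '[{"tx":0,"ty":0,"tz":-2,"rx":0,"ry":0,"rz":0},{"tx":0,"ty":0,"tz":-3,"rx":0,"ry":0,"rz":0},{"tx":0,"ty":0,"tz":-2.5,"rx":0,"ry":0,"rz":0},{"tx":0,"ty":0,"tz":-1,"rx":0,"ry":0,"rz":0},{"tx":0,"ty":0,"tz":0,"rx":0,"ry":0,"rz":-0.07},{"tx":0,"ty":0,"tz":0,"rx":0,"ry":0,"rz":-0.07},{"tx":1,"ty":0.25,"tz":0,"rx":0,"ry":0,"rz":0},{"tx":2,"ty":0.25,"tz":0,"rx":0,"ry":0,"rz":0},{"tx":3,"ty":0.25,"tz":0,"rx":0,"ry":0,"rz":0},{"tx":3,"ty":0.25,"tz":0,"rx":0,"ry":0,"rz":0},{"tx":3,"ty":0.25,"tz":0,"rx":0,"ry":0,"rz":0},{"tx":3,"ty":0.25,"tz":0,"rx":0,"ry":0,"rz":0}]'
python3 -m creep '[{"tx":3,"ty":0.25,"tz":0,"rx":0,"ry":0,"rz":0},{"tx":3,"ty":0.25,"tz":0,"rx":0,"ry":0,"rz":0},{"tx":3,"ty":0.25,"tz":0,"rx":0,"ry":0,"rz":0},{"tx":3,"ty":0.25,"tz":0,"rx":0,"ry":0,"rz":0},{"tx":1.9,"ty":0.25,"tz":0,"rx":0,"ry":0,"rz":0},{"tx":1,"ty":0.25,"tz":0,"rx":0,"ry":0,"rz":0},{"tx":0,"ty":0,"tz":0,"rx":0,"ry":0,"rz":0},{"tx":0,"ty":0,"tz":0,"rx":0,"ry":0,"rz":0},{"tx":0,"ty":0,"tz":0,"rx":0,"ry":0,"rz":0}]'
python3 h.py .490 .1455 .1036 3
```

```text
time: 27.7
position: [0.4799, -0.1557, 0.177]
ee_rot: [-2.311, -2.126, -0.001]
force: [-0.1, 0.5, -3.2]
gripper_width: 0.0146
grip_force: 60.4
time: 28.7
position: [0.4834, -0.0027, 0.2622]
ee_rot: [-2.161, -2.279, -0.001]
force: [0.0, -0.7, -3.0]
gripper_width: 0.0152
grip_force: 60.4
time: 29.45
position: [0.4905, 0.1438, 0.2628]
ee_rot: [-2.16, -2.28, 0.001]
force: [0.1, -0.1, -1.7]
gripper_width: 0.0153
grip_force: 60.4
t 29.45 pos [0.4905 0.1438 0.2628] q [ 0.15  0.02  0.14  1.69 -0.    1.67] F [ 0.15 -0.09 -1.71] w 0.0153 grip 60.4
turn [-0.001  0.     0.002] then shift [ 0.17 -0.04 15.92] now-axes shift [ 0.17 -0.02 15.92]
```

```bash

python3 -m creep '[{"tx":0.1,"ty":0,"tz":1,"rx":0,"ry":0,"rz":0},{"tx":0,"ty":0,"tz":2.5,"rx":0,"ry":0,"rz":0},{"tx":0,"ty":0,"tz":3,"rx":0,"ry":0,"rz":0},{"tx":0,"ty":0,"tz":3,"rx":0,"ry":0,"rz":0},{"tx":0,"ty":0,"tz":2.5,"rx":0,"ry":0,"rz":0},{"tx":0,"ty":0,"tz":1.5,"rx":0,"ry":0,"rz":0},{"tx":0,"ty":0,"tz":1,"rx":0,"ry":0,"rz":0},{"tx":0,"ty":0,"tz":0.6,"rx":0,"ry":0,"rz":0},{"tx":0,"ty":0,"tz":0.4,"rx":0,"ry":0,"rz":0},{"tx":0,"ty":0,"tz":0.2,"rx":0,"ry":0,"rz":0},{"tx":0,"ty":0,"tz":0.1,"rx":0,"ry":0,"rz":0},{"tx":0,"ty":0,"tz":0,"rx":0,"ry":0,"rz":0}]'
python3 -m creep '[{"tx":0,"ty":0,"tz":0.1,"rx":0,"ry":0,"rz":0},{"tx":0,"ty":0,"tz":0.1,"rx":0,"ry":0,"rz":0},{"tx":0,"ty":0,"tz":0,"rx":0,"ry":0,"rz":0},{"tx":0,"ty":0,"tz":0,"rx":0,"ry":0,"rz":0}]'
```

```text
time: 30.45
position: [0.4912, 0.1459, 0.106]
ee_rot: [2.159, 2.282, 0.002]
force: [-0.4, 0.7, -2.0]
gripper_width: 0.0151
grip_force: 60.3
time: 30.78
position: [0.491, 0.1461, 0.1036]
ee_rot: [2.159, 2.282, 0.002]
force: [1.2, 0.0, -1.6]
gripper_width: 0.0152
grip_force: 60.5
```

```bash

python3 -m creep '[{"tx":0,"ty":0,"tz":0.05,"rx":0,"ry":0,"rz":0},{"tx":0,"ty":0,"tz":0,"rx":0,"ry":0,"rz":0},{"tx":0,"ty":0,"tz":0,"rx":0,"ry":0,"rz":0}]'
python3 -m creep '[{"tx":0,"ty":0,"tz":0,"rx":0,"ry":0,"rz":0},{"tx":0,"ty":0,"tz":0,"rx":0,"ry":0,"rz":0},{"tx":0,"ty":0,"tz":0,"rx":0,"ry":0,"rz":0},{"tx":0,"ty":0,"tz":0,"rx":0,"ry":0,"rz":0},{"tx":0,"ty":0,"tz":0,"rx":0,"ry":0,"rz":0},{"tx":0,"ty":0,"tz":0,"rx":0,"ry":0,"rz":0},{"tx":0,"ty":0,"tz":0,"rx":0,"ry":0,"rz":0},{"tx":0,"ty":0,"tz":0,"rx":0,"ry":0,"rz":0}]' 1
python3 -m creep '[{"tx":0,"ty":0,"tz":-1,"rx":0,"ry":0,"rz":0},{"tx":0,"ty":0,"tz":-2,"rx":0,"ry":0,"rz":0},{"tx":0,"ty":0,"tz":-3,"rx":0,"ry":0,"rz":0},{"tx":0,"ty":0,"tz":-3,"rx":0,"ry":0,"rz":0},{"tx":0,"ty":0,"tz":-3,"rx":0,"ry":0,"rz":0},{"tx":-3,"ty":-2,"tz":0,"rx":0,"ry":0,"rz":0},{"tx":-3,"ty":-2,"tz":0,"rx":0,"ry":0,"rz":0},{"tx":-3,"ty":-2,"tz":0,"rx":0,"ry":0,"rz":0},{"tx":-3,"ty":-2,"tz":0,"rx":0,"ry":0,"rz":0},{"tx":-2,"ty":-2,"tz":0,"rx":0,"ry":0,"rz":0},{"tx":0,"ty":0,"tz":0,"rx":0,"ry":0,"rz":0},{"tx":0,"ty":0,"tz":0,"rx":0,"ry":0,"rz":0}]'
python3 - <<'E'
from rig import vision
import cv2,numpy as np
a=vision.read_camera("top")["frame"];b=vision.read_camera("side")["frame"]
cv2.imwrite("pics/end.png",np.vstack([cv2.resize(a[90:300,110:400],(414,300)),cv2.resize(b[120:370,90:400],(414,300))]))
E
```

```text
time: 31.03
position: [0.491, 0.1461, 0.1036]
ee_rot: [2.159, 2.282, 0.002]
force: [0.1, 0.9, 3.9]
gripper_width: 0.0149
grip_force: 61.2
time: 31.7
position: [0.4904, 0.1458, 0.1024]
ee_rot: [-2.158, -2.282, 0.0]
force: [-0.2, -0.3, -0.8]
gripper_width: 0.0854
grip_force: 0.0
time: 32.7
position: [0.3982, -0.0003, 0.2236]
ee_rot: [2.162, 2.279, 0.002]
force: [0.7, 0.4, 0.5]
gripper_width: 0.0854
grip_force: 0.0
```

View pics/end.png

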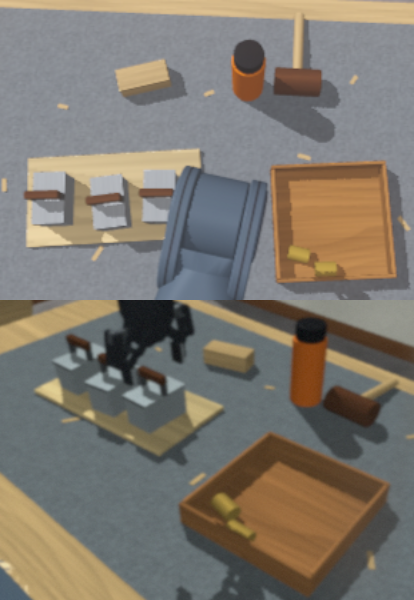

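All three tins stand upright on the board (top view x≈45, 105 and 160, y≈195). Both brass rods lie in the tray at (300,254) and (326,268), and the flask, block and mallet are untouched.

```bash
python3 -c "
from rig import manip
print(manip.close_job())"
```

```text
the job is handed in; nothing more can be done
None
```

The job is handed in at about 33 s: the two heavy tins (about 4.7 N and 5.0 N) were tipped so both brass rods lie in the tray, the light one (about 3.0 N) was left untipped, and all three tins stand upright on the board.

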